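# Pack out a clamp gap and hold the clamp shut

## Task

The V-block in the spring clamp fixture is loose because the sliding jaw runs out of travel before it reaches it. Stand steel packing plates upright in the gap between jaw and V-block, flat against one another, adding just as many as it takes until pushing the jaw's tab closes the gap and presses the stack against the V-block before the jaw reaches the end of its travel; leave any plate that is not needed outside the fixture. Finish while still holding the jaw pushed on the tab with a gentle, steady force (the jaw springs back if let go), and do not disturb the other things lying around.

Things in the scene. Friction and masses are not known exactly. Their poses are not given: they have to be found in the camera images.
- fixture: steel base plate of the clamp fixture, fixed to the surface plate, 72 x 180 x 10 mm. Origin at z = 0 under the work line; its y axis is the clamping direction (from the jaw to the stop), its x axis crosses it; the base's top face is 10 mm above the origin. All parts stand centred on x = 0. With the jaw fully back its front face is at y = -15 mm, at its end of travel at y = +5 mm. From the back: push tab, jaw, open gap, V-block, stop plate
- jaw_face (a point): centre of the jaw's front face (the jaw is a steel block 30 mm wide, 22 mm long in y, its top 30.5 mm above the base's top face); this point is 15 mm above the base's top face, axes as the fixture's
- jaw (a joint): travel of the jaw along the fixture's +y, m: 0 = fully back (as at the start), 0.020 = end of travel. A light spring (2 to 4 N) pushes it back to 0
- tab_grip (a point): a point on the push tab, an upright dark steel plate 30 mm wide (fixture x), 12 mm thick (fixture y), behind the jaw; this point is 10 mm below the tab's top, in its middle, 50 mm above the base's top face. Push the tab along the fixture's +y, by gripping it across its 30 mm width from above or by pressing on its back
- tab (a joint): compression of the spring plunger between tab and jaw, m: 0 at rest, 0.012 at most. Moving the tab first slides the jaw; once the jaw is stopped (by the stack or by its end of travel) the plunger gives way at 8.4 N plus 1.2 N per mm, so 3 to 6 mm of compression is a good gentle hold
- stop: steel stop plate fixed on the base beyond the V-block, 60 mm wide, 14 mm thick, 26 mm high; origin at the middle of its underside on the base's top face, axes as the fixture's. It is bolted at one of two places about 9 mm apart, so that two or three plates are needed
- work_block: steel V-block, the work: 33 mm wide (x), 40 mm long (y), 34 mm high, 0.28 kg, loose, standing on the base against the stop plate. Origin in the middle of its underside; its flat face toward the jaw is 20 mm from its origin toward -y of the fixture
- gap_mid (a point): a point on the base's top face, 12 mm in front (+y) of the fixture's origin, in the gap
- plate_1_centre (a point): one of three identical plain steel gauge blocks used as packing plates, 35 mm wide (its x axis), 9 mm thick (its y axis), 50 mm tall, 0.12 kg, standing loose and upright on the surface plate; this point is its centre, 25 mm above its foot. Grip across the 35 mm width near its top (in the fixture the upper 15 mm stand clear above the work block)
- plate_2_centre (a point): one of three identical plain steel gauge blocks used as packing plates, 35 mm wide (its x axis), 9 mm thick (its y axis), 50 mm tall, 0.12 kg, standing loose and upright on the surface plate; this point is its centre, 25 mm above its foot. Grip across the 35 mm width near its top (in the fixture the upper 15 mm stand clear above the work block)
- plate_3_centre (a point): one of three identical plain steel gauge blocks used as packing plates, 35 mm wide (its x axis), 9 mm thick (its y axis), 50 mm tall, 0.12 kg, standing loose and upright on the surface plate; this point is its centre, 25 mm above its foot. Grip across the 35 mm width near its top (in the fixture the upper 15 mm stand clear above the work block)
- spare_v_block: another V-block, 33 x 40 x 34 mm, standing on the surface plate; bystander, origin at its underside
- housing_a: round turned aluminium housing, 46 mm across, 38 mm high; bystander, origin at its underside
- hex_wrench: L-shaped hex key, 33 x 82 x 5 mm, lying flat; bystander, origin at its underside
There are look-alikes about, which are no part of the job. Leave any black or purple look-alike of the work_block alone. What is shaped like the part that bears plate_3_centre but red or turquoise is not meant.

How it is judged:
At the end, for the whole second after the job is handed in: Still pushed: jaw on a plate over 3 N, a plate on the V-block over 1.5 N; two plates (stop nearer than 70 mm to the fixture origin) or three (farther) upright, square, centred in the gap, others over 40 mm from gap_mid; V-block upright within 4 mm of the stop ((contact force between jaw and plate_1 above 3 N or contact force between jaw and plate_2 above 3 N or contact force between jaw and plate_3 above 3 N) and (contact force between work_block and plate_1 above 1.5 N or contact force between work_block and plate_2 above 1.5 N or contact force between work_block and plate_3 above 1.5 N) and ((y of stop in the frame of fixture below 0.07 m and (x of plate_1_centre in the frame of fixture between -0.012 and 0.012 m and y of plate_1_centre in the frame of fixture between -0.014 and 0.07 m and z of plate_1_centre in the frame of fixture between 0.03 and 0.04 m and angle between plate_1_centre's own z axis and vertical below 0.12 rad and angle between the y axis of plate_1_centre and the y axis of fixture, either way round below 0.2 rad) and (x of plate_2_centre in the frame of fixture between -0.012 and 0.012 m and y of plate_2_centre in the frame of fixture between -0.014 and 0.07 m and z of plate_2_centre in the frame of fixture between 0.03 and 0.04 m and angle between plate_2_centre's own z axis and vertical below 0.12 rad and angle between the y axis of plate_2_centre and the y axis of fixture, either way round below 0.2 rad) and horizontal distance between plate_3_centre and gap_mid above 0.04 m) or (y of stop in the frame of fixture below 0.07 m and (x of plate_1_centre in the frame of fixture between -0.012 and 0.012 m and y of plate_1_centre in the frame of fixture between -0.014 and 0.07 m and z of plate_1_centre in the frame of fixture between 0.03 and 0.04 m and angle between plate_1_centre's own z axis and vertical below 0.12 rad and angle between the y axis of plate_1_centre and the y axis of fixture, either way round below 0.2 rad) and (x of plate_3_centre in the frame of fixture between -0.012 and 0.012 m and y of plate_3_centre in the frame of fixture between -0.014 and 0.07 m and z of plate_3_centre in the frame of fixture between 0.03 and 0.04 m and angle between plate_3_centre's own z axis and vertical below 0.12 rad and angle between the y axis of plate_3_centre and the y axis of fixture, either way round below 0.2 rad) and horizontal distance between plate_2_centre and gap_mid above 0.04 m) or (y of stop in the frame of fixture below 0.07 m and (x of plate_2_centre in the frame of fixture between -0.012 and 0.012 m and y of plate_2_centre in the frame of fixture between -0.014 and 0.07 m and z of plate_2_centre in the frame of fixture between 0.03 and 0.04 m and angle between plate_2_centre's own z axis and vertical below 0.12 rad and angle between the y axis of plate_2_centre and the y axis of fixture, either way round below 0.2 rad) and (x of plate_3_centre in the frame of fixture between -0.012 and 0.012 m and y of plate_3_centre in the frame of fixture between -0.014 and 0.07 m and z of plate_3_centre in the frame of fixture between 0.03 and 0.04 m and angle between plate_3_centre's own z axis and vertical below 0.12 rad and angle between the y axis of plate_3_centre and the y axis of fixture, either way round below 0.2 rad) and horizontal distance between plate_1_centre and gap_mid above 0.04 m) or (y of stop in the frame of fixture above 0.07 m and (x of plate_1_centre in the frame of fixture between -0.012 and 0.012 m and y of plate_1_centre in the frame of fixture between -0.014 and 0.07 m and z of plate_1_centre in the frame of fixture between 0.03 and 0.04 m and angle between plate_1_centre's own z axis and vertical below 0.12 rad and angle between the y axis of plate_1_centre and the y axis of fixture, either way round below 0.2 rad) and (x of plate_2_centre in the frame of fixture between -0.012 and 0.012 m and y of plate_2_centre in the frame of fixture between -0.014 and 0.07 m and z of plate_2_centre in the frame of fixture between 0.03 and 0.04 m and angle between plate_2_centre's own z axis and vertical below 0.12 rad and angle between the y axis of plate_2_centre and the y axis of fixture, either way round below 0.2 rad) and (x of plate_3_centre in the frame of fixture between -0.012 and 0.012 m and y of plate_3_centre in the frame of fixture between -0.014 and 0.07 m and z of plate_3_centre in the frame of fixture between 0.03 and 0.04 m and angle between plate_3_centre's own z axis and vertical below 0.12 rad and angle between the y axis of plate_3_centre and the y axis of fixture, either way round below 0.2 rad))) and y of work_block in the frame of stop between -0.031 and -0.024 m and x of work_block in the frame of stop between -0.008 and 0.008 m and angle between work_block's own z axis and vertical below 0.1 rad and linear speed of work_block below 0.02 m/s); the arm keeps its last pose, push and grip.
It fails at once if the jaw presses a packing plate with more than 60 N (contact force between jaw and plate_1 above 60 N or contact force between jaw and plate_2 above 60 N or contact force between jaw and plate_3 above 60 N).
It fails at once if a bystander (spare V-block, housing, hex key) is moved more than 30 mm (distance of any of spare_v_block, housing_a, hex_wrench from where it was at the start of the episode above 0.03 m).
It also fails if it takes over 72 s, if anything falls off the work surface, if the arm or the gripper's body presses on something with over 40 N, if the wrist force passes 120 N, or if a joint passes its speed limit or range.

## Robot

A 6-joint arm with a two-finger parallel gripper is mounted at the origin on a cart in front of the work surface, level with it; the furniture and walls round the work are solid. World frame = base frame: x ahead of the robot, y to its left, z up, the work surface at z = 0. Lengths are in m, angles in rad, forces in N, time in s.
With the tool pointing down it reaches from about 0.3 to 0.95 m from the base axis. Payload 3.1 kg.
Tool frame: the origin (TCP) lies on the front face of the gripper's body, between the roots of the fingers; the fingertips stand 73 mm ahead of it and the grasp point (between the pads) lies 54 mm ahead of it; z points along the fingers, y is the line along which they close (so a half turn about z gives the same grasp; the last joint's range is limited). The gripper opens to 85 mm and grips with 20 to 120 N. Pads are 22 mm wide; open, the fingers measure 114 mm over their backs; the gripper's body (76 mm by 85 mm) begins 54 mm behind the grasp point. The pads swing forward as they close: fully open they stand 13 mm farther back than shut.
Start: joints at [-1.261, 0.308, 1.634, -0, 1.2, -0.07], TCP at [0.232, -0.58, 0.304] pointing down, gripper open.
Joint ranges: [-3.06, 3.06], [-0.79, 1.96], [0.05, 2.63], [-1.19, 4.34], [0.05, 2.64], [-2.94, 2.94]. Speed limits (rad/s): [2.79, 2.79, 3.14, 3.14, 3.14, 3.14].

## Interface

Orientations are given as a 3x3 rotation matrix whose columns are the frame's x, y, z axes.
In Python, from cell import ctrl, vision, search_frame, pinpoint gives the robot as it stands.
- The arm moves only by the tool apply_moves, never from a script. Its argument "commands" is a list of rows, each a list of 7 numbers: the shift along the tool's x, y, z in mm, then the turn, a rotation vector about the tool's x, y, z in degrees, then the closure, from 0 (fully open) to 1 (shut). In form: [[tx, ty, tz, ax, ay, az, hand], ...]. A call has 1 to 5 rows; each row is the pose to reach, as a shift and turn from the pose commanded when the call began, along the tool's axes at that moment; what a row does not reach only later rows make up. A row lasts 1/10 s, in which the tool goes at most 50 mm and 8.59 degrees, less where a joint would pass 70% of its speed; a pose out of reach is approached as far as the arm can. A call with a gripper value outside its range is refused whole. The fingers move at their own pace and stop on an object; "force" is the grip in N (left out, the last holds). Time passes only in rows, so rows that repeat a pose let the fingers close. It gives the time, the measured TCP pose, the force, the opening and the grip force at its end, in the units of the state.
- ctrl.sense(): the state, without advancing time (a new reading comes with each control period).
- vision.read_camera(name): name is "scene" or "side" or "wrist"; returns a dict with "pixels" (400x640x3 uint8, red, green, blue), "K" (3x3 intrinsics, pixels), "position" and "rotation" of the camera in the world; the wrist camera has in their place "T_tool_cam" (4x4, takes a point from camera to tool coordinates, whose origin is the TCP and whose axes are the flange's). Camera axes: x right, y up, looking along -z (the intrinsics and any distortion apply to the point x, -y, -z); pixel columns grow to the right and rows downward; lengths in m; the calibration is good to about 2 mm. The wrist camera is an equidistant fisheye: a pixel r from the principal point sees the ray r / f radians off the axis. A picture is of the moment at which its call begins: read the wrist's pose just before it. There is no depth.
- ctrl.close_job(): hands the job in; it is judged then, once.
Trained networks look in the newest picture that a camera, given by its name, has taken for a name from the list of things; names that differ only in an ending like _2 or _b are one class to them, and where a whole thing is asked for, a point or a joint stands for the part that bears it (a point fixed in the world has none). Each returns a list of dicts, best first, with "confidence" (0 to 1); they miss things now and then, are a little off and sometimes report something else, mostly with a low value. They report only what shows in the picture. A call takes as long as a camera call. They do not tell look-alikes from the thing itself.
- search_frame(thing, camera): "location" ([x, y, z] in m, in world coordinates, good to about 4 mm: the middle of the surface that is visible of it).
- pinpoint(thing, camera): "location" ([x, y, z] in m, in world coordinates, good to about 4 mm: a listed point, or the origin of a listed thing).
The state is a dict: "time": time; "q": joint angles; "joint_velocities": joint speeds; "joint_torque": joint torques, N m; "tool_pos": TCP position; "ee_rot": TCP orientation; "force": force on the tool from outside, world axes, zero at the start; "ft_torque": the same for the moment, N m; "gripper_width": opening from 0.0 (shut) to 1.0 (fully open); "grasp_force": force on a finger pad.
Only numpy, scipy, OpenCV 4.12 (cv2) and the standard library are available. Lean on these libraries where they do the work, as an engineer would, in place of code of your own. Each camera call takes 0.05 s, during which the arm holds its last target. There are 200 camera calls.

## Working session

There is one attempt and no reset: what is moved stays moved. The work goes in short steps, Python scripts to look and compute and a tool call to move; the robot and the scene stay as the last step left them, time stands still between calls to the robot, and variables do not carry over. Pictures are saved under pics/ and viewed, at most 10 in all, crops included, and the job is handed in when it is done.

Besides the shell and the picture viewer there is one more tool, called after "Request:" as a command line: name --pt "numbers of a row" for each row, then --argument value for the rest. apply_moves: Moves the arm, as the interface text tells. Its arguments: {"type":"object","properties":{"commands":{"type":"array"},"force":{"type":"number"}},"required":["commands"]}

```bash
ls; mkdir -p pics; cat > h.py <<'E'
import numpy as np, cv2
from cell import ctrl, vision, search_frame, pinpoint
def save(cam,fn,crop=None,scale=1):
    c=vision.read_camera(cam); im=c["pixels"][:,:,::-1]
    if crop: x0,y0,x1,y1=crop; im=im[y0:y1,x0:x1]
    im=cv2.resize(im,None,fx=scale,fy=scale,interpolation=cv2.INTER_CUBIC)
    cv2.imwrite("pics/"+fn,im); return c
def proj(c,p):
    d=np.array(c["rotation"]).T@(np.array(p)-c["position"]); K=np.array(c["K"])
    return (K@np.array([d[0]/-d[2],-d[1]/-d[2],1]))[:2]
E
python3 - <<'E'
from h import *
np.set_printoptions(precision=4,suppress=True)
for cam in ("scene","side"):
    c=save(cam,cam+"0.png"); print(cam,c["position"])
    for t in ["fixture","jaw_face","tab_grip","stop","work_block","gap_mid","plate_1_centre","spare_v_block","housing_a","hex_wrench"]:
        for r in pinpoint(t,cam)[:5]: print(t,np.array(r["location"]),round(r["confidence"],2),proj(c,r["location"]).round())
s=ctrl.sense(); print(s["time"],s["ee_rot"])
E
```

```text
pics
scene [-0.1376  0.7464  0.6789]
fixture [0.5141 0.1302 0.0014] 0.56 [309. 264.]
jaw_face [0.5196 0.1143 0.0244] 0.56 [312. 252.]
jaw_face [0.5137 0.1428 0.0097] 0.51 [306. 263.]
tab_grip [0.5183 0.0706 0.0616] 0.76 [324. 232.]
tab_grip [0.5172 0.1152 0.0244] 0.24 [312. 253.]
stop [0.5146 0.2042 0.0101] 0.76 [287. 275.]
work_block [0.4152 0.1914 0.0005] 0.87 [322. 295.]
work_block [0.5587 0.3069 0.0054] 0.6 [240. 291.]
work_block [0.5206 0.1754 0.0094] 0.55 [294. 269.]
gap_mid [0.5148 0.1381 0.0101] 0.84 [307. 262.]
plate_1_centre [ 0.4532 -0.2531  0.0231] 0.71 [419. 205.]
plate_1_centre [ 0.5724 -0.2303  0.0244] 0.6 [380. 194.]
spare_v_block [ 0.7077 -0.0564 -0.0026] 0.47 [307. 209.]
housing_a [ 0.7202 -0.1526  0.0031] 0.52 [326. 194.]
housing_a [0.5183 0.073  0.0626] 0.35 [324. 232.]
hex_wrench [0.4708 0.2999 0.0003] 0.4 [268. 309.]
side [ 0.3682 -0.8573  0.5376]
fixture [ 0.5142  0.1263 -0.0023] 0.91 [283. 209.]
fixture [0.5178 0.2055 0.0084] 0.24 [279. 192.]
jaw_face [0.515  0.1144 0.0241] 0.59 [283. 202.]
tab_grip [0.5203 0.0685 0.0609] 0.82 [288. 197.]
stop [0.5201 0.2053 0.008 ] 0.55 [280. 192.]
work_block [0.4171 0.1961 0.0001] 0.59 [242. 200.]
work_block [ 0.5595  0.3096 -0.0004] 0.5 [288. 178.]
work_block [0.4682 0.2992 0.0015] 0.48 [257. 182.]
gap_mid [0.5207 0.1402 0.0064] 0.82 [284. 204.]
plate_1_centre [ 0.4504 -0.2539  0.0299] 0.64 [280. 298.]
spare_v_block [ 0.7114 -0.0546  0.0002] 0.91 [380. 237.]
housing_a [ 0.7205 -0.155  -0.0041] 0.57 [400. 263.]
housing_a [0.5179 0.1141 0.024 ] 0.36 [285. 202.]
housing_a [ 0.4722 -0.1697  0.0222] 0.35 [285. 272.]
hex_wrench [0.471  0.2969 0.0017] 0.42 [258. 182.]
1.1 [[ 0.9287  0.3707  0.    ]
 [ 0.3707 -0.9287 -0.    ]
 [ 0.      0.0001 -1.    ]]
```

View pics/scene0.png

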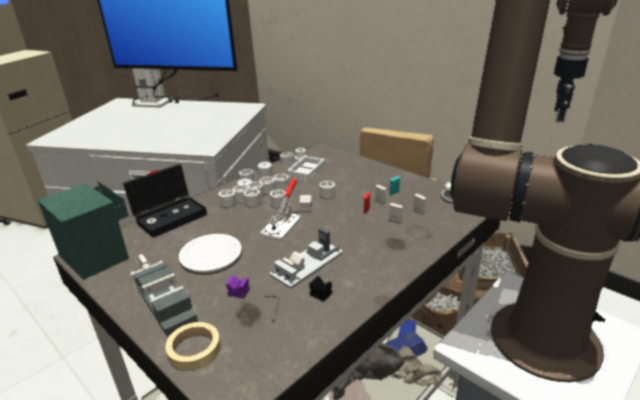

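View pics/side0.png

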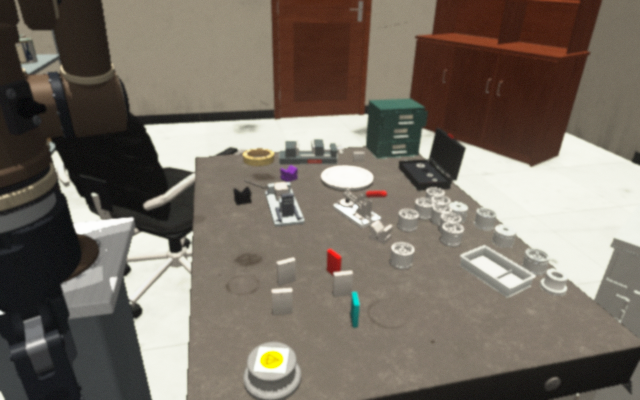

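The scene view shows three grey plates at about (380,194), (396,212) and (419,204). Their look-alikes are red (366,202) and turquoise (395,184). The fixture is at (307,262), with its own grey V-block at (292,262). The black block (320,288) and purple block (237,287) are decoys. The grey plates are the ones I want. I'll move above them and check the choice with the wrist camera.

Request:
apply_moves --pt "325 -226 0 0 0 -68 0" --pt "325 -226 0 0 0 -68 0" --pt "325 -226 0 0 0 -68 0" --pt "325 -226 0 0 0 -68 0" --pt "325 -226 0 0 0 -68 0"

```text
time: 1.6
tool_pos: [0.3701, -0.3702, 0.3041]
ee_rot: [[0.422, 0.907, 0.001], [0.907, -0.422, -0.0], [-0.0, 0.001, -1.0]]
force: [1.5, -0.3, 0.8]
gripper_width: 1.001
grasp_force: 0.0
```

```bash
cat >> h.py <<'E'
np.set_printoptions(precision=4,suppress=True)
def go(p,yaw=None):
    """tool shift mm / turn deg to bring TCP to world p with tool y at world angle yaw (deg), pointing down"""
    s=ctrl.sense(); R=np.array(s["ee_rot"]); d=R.T@(np.array(p)-s["tool_pos"])*1000
    a=np.zeros(3)
    if yaw is not None:
        y=np.radians(yaw); Y=np.array([np.cos(y),np.sin(y),0]); Z=np.array([0,0,-1.]); Rt=np.c_[np.cross(Y,Z),Y,Z]
        a=np.degrees(cv2.Rodrigues(R.T@Rt)[0].ravel())
    print("shift",d.round(1),"turn",a.round(1))
def wpose():
    s=ctrl.sense(); c=vision.read_camera("wrist"); T=np.eye(4); T[:3,:3]=s["ee_rot"]; T[:3,3]=s["tool_pos"]
    return c,T@np.array(c["T_tool_cam"])
def wproj(c,W,p):
    d=W[:3,:3].T@(np.array(p)-W[:3,3]); x,y,z=d[0],-d[1],-d[2]; r=np.hypot(x,y); th=np.arctan2(r,z); K=np.array(c["K"])
    return np.array([K[0,2]+K[0,0]*th*x/r, K[1,2]+K[1,1]*th*y/r])
def wray(c,W,uv,z):
    """world point at height z seen at wrist pixel"""
    K=np.array(c["K"]); a=(uv[0]-K[0,2])/K[0,0]; b=(uv[1]-K[1,2])/K[1,1]; th=np.hypot(a,b); k=np.sin(th)/max(th,1e-9)
    d=W[:3,:3]@np.array([a*k,-b*k,-np.cos(th)]); o=W[:3,3]; return o+d*(z-o[2])/d[2]
E
python3 - <<'E'
from h import *
s=ctrl.sense(); print(s["time"],s["tool_pos"],s["ee_rot"])
go([.45,-.25,.304],0)
c=vision.read_camera("wrist"); print(c["T_tool_cam"],c["K"])
E
```

```text
1.6 [ 0.3701 -0.3702  0.3041] [[ 0.4218  0.9067  0.0006]
 [ 0.9067 -0.4218 -0.0004]
 [-0.0002  0.0007 -1.    ]]
shift [142.7  21.7   0.1] turn [  0.   0. -25.]
[[-0.001   0.9585  0.2849  0.0735]
 [ 1.      0.0009  0.0005 -0.0011]
 [ 0.0003  0.2849 -0.9585 -0.0696]
 [ 0.      0.      0.      1.    ]] [[309.7069   0.     318.3843]
 [  0.     309.7069 197.1468]
 [  0.       0.       1.    ]]
```

Request:
apply_moves --pt "143 30 40 0 0 -25 0" --pt "143 30 40 0 0 -25 0" --pt "143 30 40 0 0 -25 0" --pt "143 30 40 0 0 -25 0" --pt "143 30 40 0 0 -25 0"

```text
time: 2.15
tool_pos: [0.4579, -0.2544, 0.2635]
ee_rot: [[0.003, 1.0, -0.001], [1.0, -0.003, 0.0], [0.0, -0.001, -1.0]]
force: [-0.3, -0.6, -0.0]
gripper_width: 1.0
grasp_force: 0.0
```

```bash
python3 - <<'E'
from h import *
c,W=wpose(); cv2.imwrite("pics/w1.png",c["pixels"][:,:,::-1]); s=ctrl.sense(); print(s["tool_pos"],s["ee_rot"][:,1] if hasattr(s["ee_rot"],'shape') else s["ee_rot"],s["joint_velocities"])
for f in (search_frame,pinpoint):
  for r in f("plate_1_centre","wrist"): print(np.array(r["location"]),round(r["confidence"],2),wproj(c,W,r["location"]).round())
E
```

```text
[ 0.4576 -0.2555  0.264 ] [ 1.     -0.0046 -0.0003] [-0.0343 -0.0082 -0.0092  0.0003 -0.0011 -0.0014]
[ 0.4532 -0.2485  0.0499] 0.78 [314. 181.]
[ 0.4521 -0.2499  0.0264] 0.73 [314. 177.]
```

View pics/w1.png

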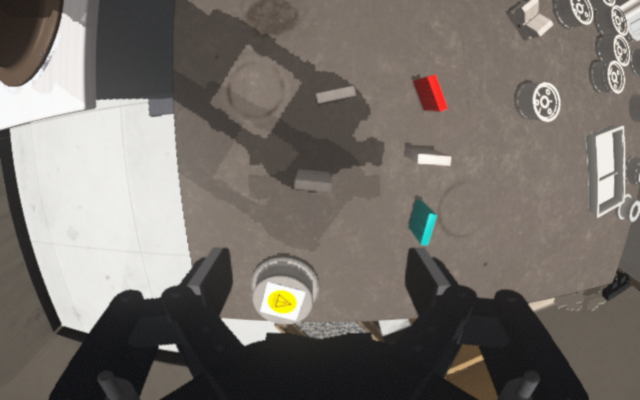

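The wrist view shows the grey plates at about (313,180), (336,95) and (434,159), with red at (430,93) and turquoise at (423,221). That confirms the choice. Next is one close crop to get their corners.

```bash
python3 - <<'E'
from h import *
im=cv2.imread("pics/w1.png")[72:212,280:470]
cv2.imwrite("pics/w1c.png",cv2.resize(im,None,fx=4,fy=4,interpolation=cv2.INTER_CUBIC))
E
```

```text
(no output)
```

View pics/w1c.png

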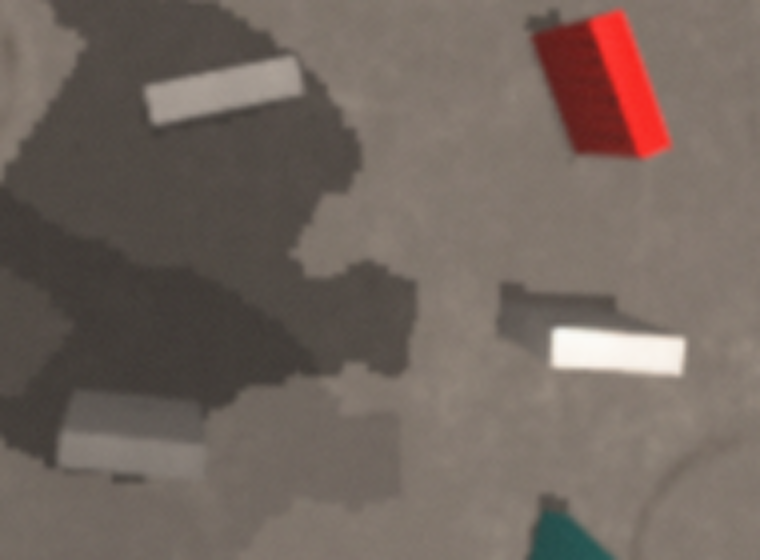

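```bash
python3 - <<'E'
from h import *
T=np.array(vision.read_camera("wrist")["T_tool_cam"]); c=vision.read_camera("wrist"); s=ctrl.sense()
M=np.eye(4); M[:3,:3]=s["ee_rot"]; M[:3,3]=[.4576,-.2555,.264]; W=M@T; print(s["tool_pos"])
f=lambda u,v: wray(c,W,(280+u/4,72+v/4),.05)
for n,l,r in (("A",(61,449),(204,457)),("B",(149,107),(301,75)),("C",(551,347),(685,356))):
    a,b=f(*l),f(*r); d=b-a; yaw=np.degrees(np.arctan2(d[1],d[0])); m=(a+b)/2; L=np.hypot(*d[:2])
    n_=np.array([-d[1],d[0],0])/L; print(n,m,yaw,L); g=m-.005*n_; g[2]=.16; go(g,yaw)
E
```

```text
[ 0.4571 -0.2568  0.2644]
A [ 0.4521 -0.2542  0.05  ] -3.8197097356672245 0.03387355996641188
shift [ -2.4  -5.5 104.4] turn [0.  0.  3.4]
B [ 0.4739 -0.1698  0.05  ] 12.312552412232387 0.0351828733766011
shift [ 82.3  17.1 104.4] turn [  0.    0.1 -12.7]
C [ 0.5704 -0.2292  0.05  ] -2.332606734102455 0.03596176071260323
shift [ 23.5 112.8 104.5] turn [0.  0.  1.9]
```

Request:
apply_moves --pt "-2 -5 50 0 0 3.5 0.2" --pt "-2 -5 100 0 0 3.5 0.2" --pt "-2 -5 110 0 0 3.5 0.2" --pt "-2 -5 110 0 0 3.5 0.2" --pt "-2 -5 110 0 0 3.5 0.2" --force 40

```text
time: 2.9
tool_pos: [0.4537, -0.2586, 0.1557]
ee_rot: [[0.067, 0.998, 0.003], [0.998, -0.067, -0.002], [-0.002, 0.003, -1.0]]
force: [-0.3, -0.8, -0.3]
gripper_width: 0.801
grasp_force: 0.0
```

```bash
python3 - <<'E'
from h import *
s=ctrl.sense();print(s["time"],s["gripper_width"],s["joint_velocities"]); go([.4518,-.2592,.096],-3.8)
for r in pinpoint("plate_1_centre","wrist"): print(r)
c,W=wpose(); cv2.imwrite("pics/w2.png",c["pixels"][:,:,::-1])
for p in ([.4521,-.2542,.05],): print(wproj(c,W,p))
E
```

```text
2.9 0.8006917983350379 [ 0.0052 -0.0235 -0.0217  0.002  -0.0044  0.0012]
shift [-0.6 -2.  59.7] turn [ 0.2  0.1 -0. ]
{'location': [0.4554, -0.2531, 0.028], 'confidence': 0.85}
[314.9416 223.604 ]
```

View pics/w2.png

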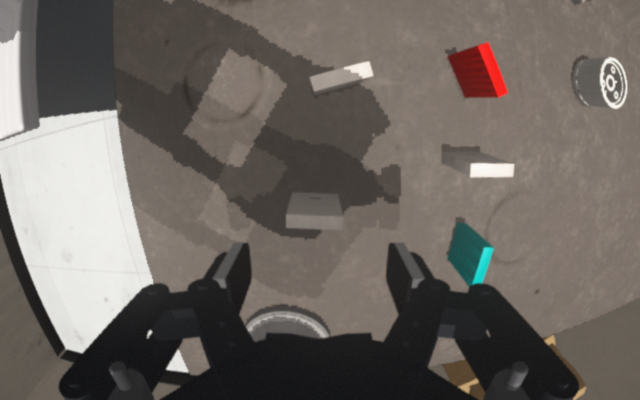

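The plate's top strip is centred at about (315,219), between the fingers at (230,270) and (405,270). That's within about 2 mm of my estimate, so I'll descend and grip.

Request:
apply_moves --pt "1 -2 30 0 0 0 0.2" --pt "1 -2 60 0 0 0 0.2" --pt "1 -2 60 0 0 0 0.4" --pt "1 -2 60 0 0 0 0.8" --pt "1 -2 60 0 0 0 0.8"

```text
time: 3.5
tool_pos: [0.4523, -0.2572, 0.0962]
ee_rot: [[0.066, 0.998, 0.004], [0.998, -0.066, -0.003], [-0.002, 0.004, -1.0]]
force: [0.6, 0.3, -1.5]
gripper_width: 0.4
grasp_force: 39.8
```

Request:
apply_moves --pt "0 0 0 0 0 0 0.8" --pt "0 0 -1 0 0 0 0.8" --pt "0 0 -40 0 0 0 0.8" --pt "0 0 -80 0 0 0 0.8" --pt "0 0 -110 0 0 0 0.8"

```text
time: 4.0
tool_pos: [0.4511, -0.2564, 0.2063]
ee_rot: [[0.066, 0.998, 0.002], [0.998, -0.066, -0.001], [-0.001, 0.002, -1.0]]
force: [0.8, -0.2, -0.2]
gripper_width: 0.393
grasp_force: 40.4
```

```bash
python3 - <<'E'
from h import *
s=ctrl.sense();print(s["time"]); go([.517,.05,.22],0)
E
```

```text
4.0
shift [310.1  45.7 -13.9] turn [ 0.1  0.1 -3.8]
```

Request:
apply_moves --pt "310 46 -20 0 0 -3.8 0.8" --pt "310 46 -20 0 0 -3.8 0.8" --pt "310 46 -20 0 0 -3.8 0.8" --pt "310 46 -20 0 0 -3.8 0.8" --pt "310 46 -20 0 0 -3.8 0.8"

```text
time: 4.5
tool_pos: [0.5033, -0.0104, 0.2205]
ee_rot: [[-0.0, 1.0, 0.001], [1.0, 0.0, -0.0], [-0.0, 0.001, -1.0]]
force: [0.6, 0.0, -2.0]
gripper_width: 0.398
grasp_force: 40.5
```

Request:
apply_moves --pt "67 10 0 0 0 0 0.8" --pt "67 10 0 0 0 0 0.8" --pt "67 10 0 0 0 0 0.8" --pt "67 10 0 0 0 0 0.8" --pt "67 10 0 0 0 0 0.8"

```text
time: 5.0
tool_pos: [0.513, 0.0537, 0.2198]
ee_rot: [[0.0, 1.0, -0.0], [1.0, -0.0, -0.001], [-0.001, -0.0, -1.0]]
force: [-0.5, -0.1, -1.1]
gripper_width: 0.401
grasp_force: 40.5
```

```bash
python3 - <<'E'
from h import *
c,W=wpose(); np.savez("w3.npz",W=W,K=c["K"]); cv2.imwrite("pics/w3.png",c["pixels"][:,:,::-1])
s=ctrl.sense(); print(s["time"],s["tool_pos"],s["ee_rot"],s["gripper_width"])
for t in ["fixture","jaw_face","tab_grip","stop","work_block","gap_mid"]:
  for r in pinpoint(t,"wrist")[:2]: print(t,np.array(r["location"]),round(r["confidence"],2),wproj(c,W,r["location"]).round())
E
```

```text
5.05 [0.5131 0.0535 0.2198] [[ 0.001   1.     -0.0003]
 [ 1.     -0.001  -0.0004]
 [-0.0004 -0.0003 -1.    ]] 0.3968516326630856
fixture [0.5159 0.1314 0.0024] 0.56 [322. 103.]
jaw_face [0.5194 0.1188 0.024 ] 0.87 [327. 118.]
tab_grip [0.5176 0.0697 0.0609] 0.82 [325. 184.]
stop [0.5197 0.2073 0.0119] 0.79 [327.  21.]
work_block [0.516  0.1758 0.0102] 0.73 [322.  55.]
work_block [ 0.416   0.1917 -0.0009] 0.59 [217.  46.]
gap_mid [0.5166 0.1386 0.0083] 0.64 [323.  95.]
```

View pics/w3.png

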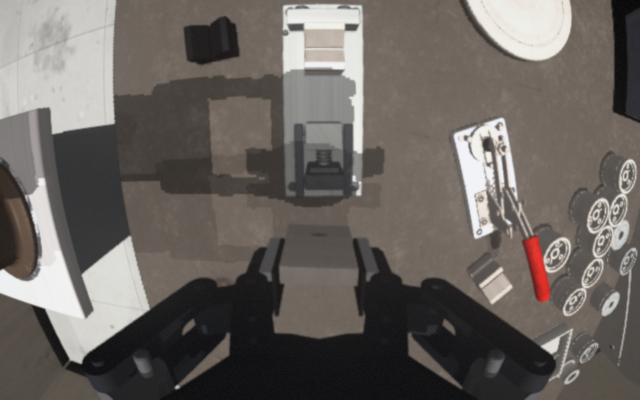

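The fixture runs upward in the image at about (322,100), with the tab at (325,184), the jaw at (325,140) and the V-block at (322,50). There are dark side guides beside the jaw, so I'll take a close crop for exact edges.

```bash
python3 - <<'E'
from h import *
im=cv2.imread("pics/w3.png")[0:205,270:375]
im=cv2.convertScaleAbs(im,alpha=1.0,beta=20)
cv2.imwrite("pics/w3c.png",cv2.rotate(cv2.resize(im,None,fx=3.8,fy=3.8,interpolation=cv2.INTER_CUBIC),cv2.ROTATE_90_CLOCKWISE))
E
```

```text
(no output)
```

View pics/w3c.png

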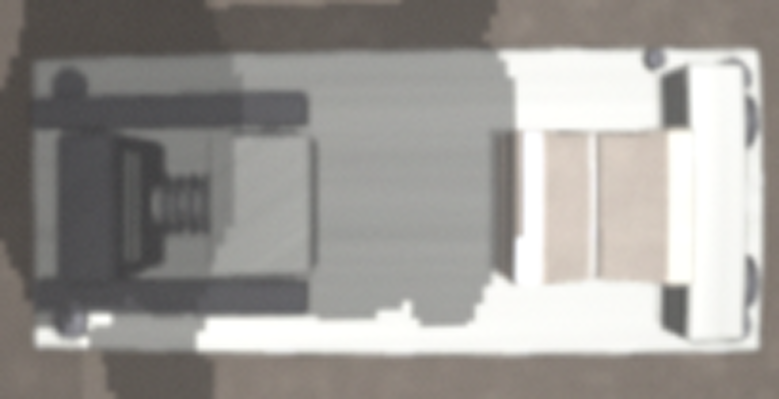

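```bash
python3 - <<'E'
from h import *
d=np.load("w3.npz"); W=d["W"]; c={"K":d["K"]}
f=lambda u,v,z: wray(c,W,(270+v/3.8,(779-u)/3.8),z)
for n,u,v,z in [("base TL",35,60,.01),("base BL",35,346,.01),("base TR",758,50,.01),("base BR",758,347,.01),
 ("base T mid",400,52,.01),("base B mid",400,352,.01),("blk bot L",492,131,.01),("blk bot R",494,272,.01),("blk top L",518,131,.044),("blk top R",517,283,.044),
 ("stop bot",662,90,.01),("stop top L",692,66,.036),("stop top R",692,335,.036),("stop back",745,200,.036),
 ("jaw topF L",313,137,.0405),("jaw topF R",313,277,.0405),("jaw/tab",120,135,.07),("tab",120,275,.07),("rail end T lo",307,110,.01),("rail .02",307,110,.02),("rail.04",307,110,.0405)]: print(n,f(u,v,z))
E
```

```text
base TL [0.4815 0.0459 0.01  ]
base BL [0.5525 0.0458 0.01  ]
base TR [0.4808 0.2239 0.01  ]
base BR [0.5511 0.2242 0.01  ]
base T mid [0.4814 0.1351 0.01  ]
base B mid [0.5518 0.1352 0.01  ]
blk bot L [0.5001 0.1567 0.01  ]
blk bot R [0.5329 0.1573 0.01  ]
blk top L [0.5016 0.1587 0.044 ]
blk top R [0.5327 0.1586 0.044 ]
stop bot [0.4905 0.1987 0.01  ]
stop top L [0.4874 0.1992 0.036 ]
stop top R [0.5446 0.1994 0.036 ]
stop back [0.5159 0.2111 0.036 ]
jaw topF L [0.5025 0.1155 0.0405]
jaw topF R [0.5319 0.1156 0.0405]
jaw/tab [0.503  0.0803 0.07  ]
tab [0.5297 0.0803 0.07  ]
rail end T lo [0.4949 0.1127 0.01  ]
rail .02 [0.4955 0.1132 0.02  ]
rail.04 [0.4968 0.1143 0.0405]
```

The jaw front is at y≈0.1155 and the V-block face at 0.158, a gap of about 42.5 mm. The stop is about 75 mm from the origin, so three plates are needed. The fixture is centred on x≈0.5165 with yaw≈0.

Request:
apply_moves --pt "46 3.4 20 0 0 0 0.8" --pt "91 3.4 40 0 0 0 0.8" --pt "91 3.4 40 0 0 0 0.8" --pt "91 3.4 40 0 0 0 0.8" --pt "91 3.4 40 0 0 0 0.8"

```text
time: 5.85
tool_pos: [0.517, 0.1451, 0.1801]
ee_rot: [[-0.0, 1.0, 0.001], [1.0, 0.0, -0.0], [-0.0, 0.001, -1.0]]
force: [-0.1, -0.2, -1.0]
gripper_width: 0.398
grasp_force: 40.4
```

```bash
python3 - <<'E'
from h import *
s=ctrl.sense(); print(s["time"],s["force"]); go([.5165,.145,.108],0)
c,W=wpose(); cv2.imwrite("pics/w4.png",cv2.resize(c["pixels"][100:330,220:420,::-1],None,fx=2.6,fy=2.6,interpolation=cv2.INTER_CUBIC))
E
```

```text
5.85 [-0.0939 -0.249  -0.9504]
shift [-0.1 -0.5 72.1] turn [0. 0. 0.]
```

View pics/w4.png

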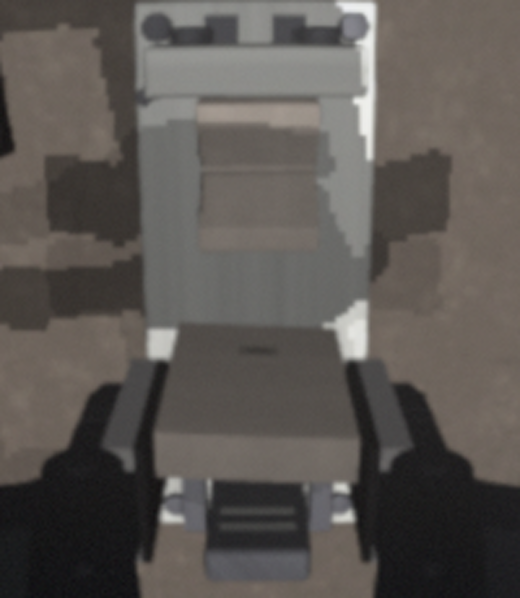

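```bash
python3 - <<'E'
from h import *
c,W=wpose(); f=lambda u,v,z: wray(c,W,(220+u/2.6,100+v/2.6),z)
for n,u,v,z in [("foot front",258,326,.0838),("top front",258,432,.1338),("top back",258,480,.1338),("foot L",180,326,.0838),("foot R",333,326,.0838),("blk front L",198,250,.044),("blk front R",318,250,.044),("stop front",250,95,.036)]: print(n,f(u,v,z))
print(ctrl.sense()["tool_pos"])
E
```

```text
foot front [0.5171 0.1524 0.0838]
top front [0.5169 0.1535 0.1338]
top back [0.5169 0.1441 0.1338]
foot L [0.4998 0.1523 0.0838]
foot R [0.5338 0.1523 0.0838]
blk front L [0.5012 0.1583 0.044 ]
blk front R [0.5333 0.1582 0.044 ]
stop front [0.5152 0.1987 0.036 ]
[0.5173 0.1447 0.1805]
```

The held plate hangs upright and clears the block face by about 5 mm. I'll lower it and nudge it forward.

Request:
apply_moves --pt "1 0 30 0 0 0 0.8" --pt "1 0 60 0 0 0 0.8" --pt "1 0 70 0 0 0 0.8" --pt "1 0 72 0 0 0 0.8" --pt "1 0 72 0 0 0 0.8"

```text
time: 6.45
tool_pos: [0.5174, 0.1463, 0.1085]
ee_rot: [[0.0, 1.0, 0.001], [1.0, -0.0, 0.0], [0.0, 0.001, -1.0]]
force: [-0.2, 0.2, -0.9]
gripper_width: 0.394
grasp_force: 40.5
```

Request:
apply_moves --pt "1 0 0 0 0 0 0.8" --pt "1.5 0 0 0 0 0 0.8" --pt "2 0 0 0 0 0 0.8" --pt "2.5 0 0 0 0 0 0.8" --pt "2.5 0 0 0 0 0 0.8"

```text
time: 6.95
tool_pos: [0.517, 0.1493, 0.1082]
ee_rot: [[-0.001, 1.0, 0.001], [1.0, 0.001, -0.0], [-0.0, 0.001, -1.0]]
force: [0.3, 0.3, -0.8]
gripper_width: 0.398
grasp_force: 40.5
```

Request:
apply_moves --pt "0.7 0 0 0 0 0 0.8" --pt "0.7 0 0.7 0 0 0 0.8" --pt "0.7 0 1.4 0 0 0 0.8" --pt "0.7 0 1.7 0 0 0 0.8" --pt "0.7 0 1.7 0 0 0 0.8"

```text
time: 7.45
tool_pos: [0.5166, 0.1497, 0.106]
ee_rot: [[-0.001, 1.0, -0.0], [1.0, 0.001, -0.0], [-0.0, -0.0, -1.0]]
force: [0.3, -3.4, -0.2]
gripper_width: 0.4
grasp_force: 40.7
```

Request:
apply_moves --pt "0 0 0.3 0 0 0 0.6" --pt "0 0 0.3 0 0 0 0.4" --pt "0 0 0 0 0 0 0.35" --pt "0 0 -20 0 0 0 0.35" --pt "0 0 -65 0 0 0 0.35"

```text
time: 7.95
tool_pos: [0.5133, 0.1497, 0.1677]
ee_rot: [[-0.0, 1.0, -0.01], [1.0, 0.0, -0.001], [-0.001, -0.01, -1.0]]
force: [1.4, 0.2, 0.4]
gripper_width: 0.651
grasp_force: 0.0
```

Request:
apply_moves --pt "-315 -40 0 0 0 -12 0.35" --pt "-315 -40 0 0 0 -12 0.2" --pt "-315 -40 0 0 0 -12 0.2" --pt "-315 -40 0 0 0 -12 0.2" --pt "-315 -40 0 0 0 -12 0.2"

```text
time: 8.45
tool_pos: [0.4857, -0.0951, 0.1714]
ee_rot: [[-0.209, 0.978, 0.001], [0.978, 0.209, 0.001], [0.0, 0.002, -1.0]]
force: [0.3, 0.2, -0.2]
gripper_width: 0.801
grasp_force: 0.0
```

```bash
python3 - <<'E'
from h import *
s=ctrl.sense(); print(s["time"],s["tool_pos"]); go([.475,-.175,.16],12.3)
E
```

```text
8.45 [ 0.4857 -0.0951  0.1714]
shift [-75.9 -27.2  11.3] turn [ 0.1 -0.  -0.3]
```

Request:
apply_moves --pt "-37 -13 0 0 0 -0.3 0.2" --pt "-74 -27 10 0 0 -0.3 0.2" --pt "-74 -27 20 0 0 -0.3 0.2" --pt "-74 -27 20 0 0 -0.3 0.2" --pt "-74 -27 20 0 0 -0.3 0.2"

```text
time: 8.95
tool_pos: [0.4747, -0.1707, 0.1506]
ee_rot: [[-0.214, 0.977, -0.001], [0.977, 0.214, 0.001], [0.002, -0.001, -1.0]]
force: [-0.8, 0.1, 0.6]
gripper_width: 0.803
grasp_force: 0.0
```

```bash
python3 - <<'E'
from h import *
c,W=wpose(); s=ctrl.sense(); print(s["time"],s["tool_pos"]); go([.4749,-.1732,.096],12.3)
g=cv2.GaussianBlur(cv2.cvtColor(c["pixels"],cv2.COLOR_RGB2GRAY),(3,3),0).astype(float)
gx=cv2.Sobel(g,6,1,0);gy=cv2.Sobel(g,6,0,1); mag=np.hypot(gx,gy)
best=[]
for dx in np.arange(-5,5.1,.5):
  for dy in np.arange(-5,5.1,.5):
    for yw in (9,10.5,12,13.5,15):
      a=np.radians(yw); e=np.array([np.cos(a),np.sin(a)]); n=np.array([-e[1],e[0]])
      m=np.array([.4739+dx/1e3,-.1698+dy/1e3]); sc=0
      P=[m+u*e*.0175+t*n*.0045 for u in (-1,1) for t in np.linspace(-1,1,6)]+[m+t*e*.0175+u*n*.0045 for u in (-1,1) for t in np.linspace(-1,1,15)]
      uv=np.array([wproj(c,W,[*p,.05]) for p in P],np.float32)
      sc=cv2.remap(np.minimum(mag,150).astype(np.float32),uv[:,:1],uv[:,1:],cv2.INTER_LINEAR).mean(); best.append((sc,*m.round(4),yw))
best.sort(reverse=True); print(best[:6])
print([r["location"] for r in pinpoint("plate_1_centre","wrist")])
E
```

```text
9.0 [ 0.475  -0.1706  0.151 ]
shift [-2.6 -0.7 55. ] turn [-0.  -0.1  0.1]
[(np.float32(82.30516), np.float64(0.4729), np.float64(-0.1673), 12), (np.float32(82.30333), np.float64(0.4724), np.float64(-0.1673), 12), (np.float32(80.5461), np.float64(0.4724), np.float64(-0.1673), 13.5), (np.float32(80.49987), np.float64(0.4729), np.float64(-0.1673), 13.5), (np.float32(80.080154), np.float64(0.4729), np.float64(-0.1673), 10.5), (np.float32(77.75246), np.float64(0.4724), np.float64(-0.1673), 10.5)]
[]
```

Request:
apply_moves --pt "-1 -1.3 30 0 0 0 0.2" --pt "-1 -1.3 55 0 0 0 0.2" --pt "-1 -1.3 55 0 0 0 0.4" --pt "-1 -1.3 55 0 0 0 0.8" --pt "-1 -1.3 55 0 0 0 0.8"

```text
time: 9.55
tool_pos: [0.4752, -0.173, 0.0975]
ee_rot: [[-0.215, 0.977, 0.002], [0.977, 0.215, -0.001], [-0.002, 0.002, -1.0]]
force: [0.9, 0.1, -0.9]
gripper_width: 0.399
grasp_force: 39.9
```

Request:
apply_moves --pt "0 0 0 0 0 0 0.8" --pt "0 0 -1 0 0 0 0.8" --pt "0 0 -40 0 0 0 0.8" --pt "0 0 -80 0 0 0 0.8" --pt "0 0 -90 0 0 0 0.8"

```text
time: 10.05
tool_pos: [0.4767, -0.1745, 0.1909]
ee_rot: [[-0.213, 0.977, 0.009], [0.977, 0.214, -0.004], [-0.006, 0.007, -1.0]]
force: [1.3, -0.3, -1.0]
gripper_width: 0.401
grasp_force: 40.5
```

```bash
python3 - <<'E'
from h import *
s=ctrl.sense(); print(s["time"],s["tool_pos"]); go([.5165,.135,.185],0)
E
```

```text
10.05 [ 0.4767 -0.1745  0.1909]
shift [293.9 104.9   5. ] turn [ 0.5  0.3 12.3]
```

Request:
apply_moves --pt "294 105 5 0 0 12.3 0.8" --pt "294 105 5 0 0 12.3 0.8" --pt "294 105 5 0 0 12.3 0.8" --pt "294 105 5 0 0 12.3 0.8" --pt "294 105 5 0 0 12.3 0.8"

```text
time: 10.55
tool_pos: [0.5047, 0.0712, 0.182]
ee_rot: [[0.0, 1.0, -0.0], [1.0, -0.0, -0.0], [-0.0, -0.0, -1.0]]
force: [1.1, -0.3, -1.3]
gripper_width: 0.396
grasp_force: 40.5
```

Request:
apply_moves --pt "60 0 0 0 0 0 0.8" --pt "60 0 0 0 0 0 0.8" --pt "60 0 0 0 0 0 0.8" --pt "60 0 0 0 0 0 0.8" --pt "60 0 0 0 0 0 0.8"

```text
time: 11.05
tool_pos: [0.5049, 0.1278, 0.1819]
ee_rot: [[0.001, 1.0, -0.001], [1.0, -0.001, -0.001], [-0.001, -0.001, -1.0]]
force: [0.0, 0.0, -0.8]
gripper_width: 0.401
grasp_force: 40.5
```

```bash
python3 - <<'E'
from h import *
s=ctrl.sense(); print(s["time"],s["tool_pos"]); go([.5165,.135,.108],0)
c,W=wpose(); cv2.imwrite("pics/w5.png",cv2.resize(c["pixels"][90:320,220:420,::-1],None,fx=2.6,fy=2.6,interpolation=cv2.INTER_CUBIC))
E
```

```text
11.05 [0.5049 0.1278 0.1819]
shift [ 7.2 11.7 73.9] turn [-0.   0.  -0.1]
```

View pics/w5.png

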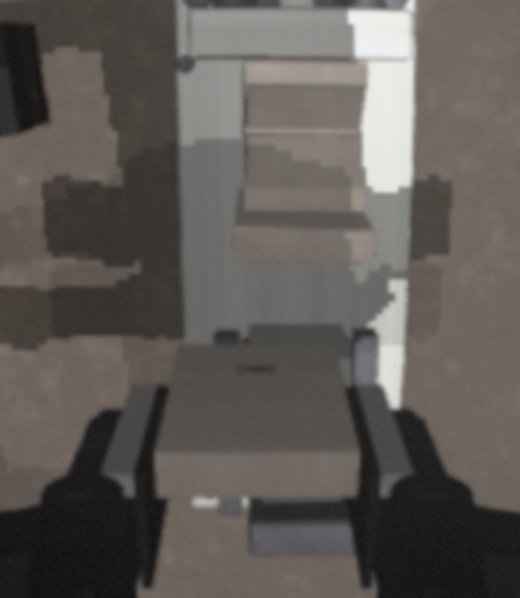

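Plate A stands square against the V-block, its top at about (303,243) in the crop, and plate B is held upright. Next I'll work out the clearance.

```bash
python3 - <<'E'
from h import *
c,W=wpose(); f=lambda u,v,z: wray(c,W,(220+u/2.6,90+v/2.6),z)
for n,u,v,z in [("A front L",236,223,.06),("A back L",233,262,.06),("A back R",373,262,.06),("B top front",258,451,.1355),("B top back",258,497,.1355),("B foot front",258,345,.0855)]: print(n,f(u,v,z))
print(ctrl.sense()["tool_pos"])
E
```

```text
A front L [0.4995 0.1588 0.06  ]
A back L [0.4986 0.149  0.06  ]
A back R [0.5334 0.1489 0.06  ]
B top front [0.5047 0.1378 0.1355]
B top back [0.5046 0.1289 0.1355]
B foot front [0.5047 0.137  0.0855]
[0.5051 0.1278 0.1821]
```

Request:
apply_moves --pt "7 11.3 0 0 0 0 0.8" --pt "7 11.3 0 0 0 0 0.8" --pt "7 11.3 35 0 0 0 0.8" --pt "7 11.3 70 0 0 0 0.8" --pt "7 11.3 74 0 0 0 0.8"

```text
time: 11.65
tool_pos: [0.5165, 0.1361, 0.1066]
ee_rot: [[-0.0, 1.0, -0.002], [1.0, 0.0, -0.001], [-0.001, -0.002, -1.0]]
force: [-3.2, -1.0, 12.7]
gripper_width: 0.398
grasp_force: 42.6
```

Request:
apply_moves --pt "1 0 0 0 0 0 0.8" --pt "1.7 0 0 0 0 0 0.8" --pt "2.3 0 0 0 0 0 0.8" --pt "2.8 0 0 0 0 0 0.8" --pt "2.8 0 0 0 0 0 0.8"

```text
time: 12.15
tool_pos: [0.5164, 0.1385, 0.1085]
ee_rot: [[-0.001, 1.0, 0.0], [1.0, 0.001, -0.001], [-0.001, 0.0, -1.0]]
force: [1.3, -5.6, -1.6]
gripper_width: 0.396
grasp_force: 42.7
```

Request:
apply_moves --pt "-0.5 0 0 0 0 0 0.8" --pt "-0.5 0 0.7 0 0 0 0.8" --pt "-0.5 0 1.3 0 0 0 0.8" --pt "-0.5 0 1.7 0 0 0 0.8" --pt "-0.5 0 1.7 0 0 0 0.8"

```text
time: 12.65
tool_pos: [0.5166, 0.1386, 0.1077]
ee_rot: [[-0.001, 1.0, -0.0], [1.0, 0.001, -0.0], [-0.0, -0.0, -1.0]]
force: [-3.0, -5.9, 6.1]
gripper_width: 0.401
grasp_force: 44.1
```

Request:
apply_moves --pt "-0.8 0 1.2 0 0 0 0.7" --pt "-0.8 0 1.2 0 0 0 0.45" --pt "-0.8 0 0 0 0 0 0.35" --pt "-0.8 0 -20 0 0 0 0.35" --pt "-0.8 0 -65 0 0 0 0.35"

```text
time: 13.15
tool_pos: [0.5133, 0.1379, 0.1684]
ee_rot: [[-0.0, 1.0, -0.009], [1.0, 0.0, -0.001], [-0.001, -0.009, -1.0]]
force: [0.7, 1.0, 0.2]
gripper_width: 0.655
grasp_force: 0.0
```

```bash
python3 - <<'E'
from h import *
s=ctrl.sense(); print(s["time"],s["tool_pos"]); go([.5700,-.234,.155],-2.3)
E
```

```text
13.15 [0.5133 0.1379 0.1684]
shift [-371.9   56.8   13.1] turn [-0.5  0.   2.3]
```

Request:
apply_moves --pt "-250 40 0 0 0 2.3 0.35" --pt "-250 40 0 0 0 2.3 0.2" --pt "-250 40 0 0 0 2.3 0.2" --pt "-250 40 0 0 0 2.3 0.2" --pt "-250 40 0 0 0 2.3 0.2"

```text
time: 13.65
tool_pos: [0.5566, -0.1103, 0.1718]
ee_rot: [[0.04, 0.999, 0.002], [0.999, -0.04, 0.001], [0.001, 0.002, -1.0]]
force: [0.5, 0.1, 0.2]
gripper_width: 0.801
grasp_force: 0.0
```

Request:
apply_moves --pt "-122 10 10 0 0 0 0.2" --pt "-122 10 10 0 0 0 0.2" --pt "-122 10 10 0 0 0 0.2" --pt "-122 10 10 0 0 0 0.2" --pt "-122 10 10 0 0 0 0.2"

```text
time: 14.15
tool_pos: [0.5612, -0.231, 0.1612]
ee_rot: [[0.041, 0.999, 0.0], [0.999, -0.041, 0.001], [0.001, -0.0, -1.0]]
force: [0.0, -0.3, -0.9]
gripper_width: 0.801
grasp_force: 0.0
```

```bash
cat >> h.py <<'E'
def fit(m0,yaws):
    c,W=wpose(); g=cv2.GaussianBlur(cv2.cvtColor(c["pixels"],cv2.COLOR_RGB2GRAY),(3,3),0).astype(float)
    mag=np.minimum(np.hypot(cv2.Sobel(g,6,1,0),cv2.Sobel(g,6,0,1)),150).astype(np.float32); best=[]
    for dx in np.arange(-5,5.1,.5):
      for dy in np.arange(-5,5.1,.5):
        for yw in yaws:
          a=np.radians(yw); e=np.array([np.cos(a),np.sin(a)]); n=np.array([-e[1],e[0]]); m=np.array(m0)+[dx/1e3,dy/1e3]
          P=[m+u*e*.0175+t*n*.0045 for u in (-1,1) for t in np.linspace(-1,1,6)]+[m+t*e*.0175+u*n*.0045 for u in (-1,1) for t in np.linspace(-1,1,15)]
          uv=np.array([wproj(c,W,[*p,.05]) for p in P],np.float32)
          best.append((float(cv2.remap(mag,uv[:,:1],uv[:,1:],cv2.INTER_LINEAR).mean()),*m.round(4),yw))
    best.sort(reverse=True); return best[:4]
E
python3 - <<'E'
from h import *
b=fit([.5704,-.2292],(-5,-3.5,-2,-.5,1)); print(b)
_,x,y,w=b[0]; a=np.radians(w); n=np.array([-np.sin(a),np.cos(a)]); p=np.array([x,y])-.0055*n
s=ctrl.sense(); print(s["time"],s["tool_pos"]); go([*p,.097],w)
E
```

```text
[(80.76045989990234, np.float64(0.5699), np.float64(-0.2267), -2), (80.21839904785156, np.float64(0.5694), np.float64(-0.2267), -2), (78.52191162109375, np.float64(0.5699), np.float64(-0.2267), -0.5), (78.49185180664062, np.float64(0.5699), np.float64(-0.2267), -3.5)]
14.2 [ 0.5611 -0.2302  0.1612]
shift [-1.8  8.7 64.2] turn [-0.  -0.1 -0.3]
```

Request:
apply_moves --pt "-2 8.5 15 0 0 0 0.2" --pt "-2 8.5 40 0 0 0 0.2" --pt "-2 8.5 58 0 0 0 0.2" --pt "-2 8.5 64 0 0 0 0.2" --pt "-2 8.5 64 0 0 0 0.4"

```text
time: 14.7
tool_pos: [0.569, -0.2316, 0.0964]
ee_rot: [[0.038, 0.999, -0.002], [0.999, -0.038, 0.002], [0.001, -0.002, -1.0]]
force: [0.2, 0.3, 0.9]
gripper_width: 0.649
grasp_force: 0.0
```

Request:
apply_moves --pt "0 0 0 0 0 0 0.7" --pt "0 0 0 0 0 0 0.8" --pt "0 0 0 0 0 0 0.8" --pt "0 0 -40 0 0 0 0.8" --pt "0 0 -85 0 0 0 0.8"

```text
time: 15.2
tool_pos: [0.5676, -0.2327, 0.1809]
ee_rot: [[0.04, 0.999, -0.006], [0.999, -0.04, 0.003], [0.003, -0.006, -1.0]]
force: [0.5, -1.1, -1.8]
gripper_width: 0.398
grasp_force: 40.4
```

```bash
python3 - <<'E'
from h import *
s=ctrl.sense(); print(s["time"],s["tool_pos"]); go([.516,.124,.185],0)
E
```

```text
15.2 [ 0.5676 -0.2327  0.1809]
shift [354.4 -65.8  -2.8] turn [-0.3 -0.2 -2.3]
```

Request:
apply_moves --pt "250 -50 -5 0 0 -2.3 0.8" --pt "250 -50 -5 0 0 -2.3 0.8" --pt "250 -50 -5 0 0 -2.3 0.8" --pt "250 -50 -5 0 0 -2.3 0.8" --pt "250 -50 -5 0 0 -2.3 0.8"

```text
time: 15.7
tool_pos: [0.5298, 0.0149, 0.188]
ee_rot: [[0.0, 1.0, 0.001], [1.0, -0.0, 0.0], [0.0, 0.001, -1.0]]
force: [0.2, -0.3, -0.9]
gripper_width: 0.4
grasp_force: 40.5
```

Request:
apply_moves --pt "105 0 0 0 0 0 0.8" --pt "105 0 0 0 0 0 0.8" --pt "105 0 0 0 0 0 0.8" --pt "105 0 0 0 0 0 0.8" --pt "105 0 0 0 0 0 0.8"

```text
time: 16.2
tool_pos: [0.5302, 0.1175, 0.1874]
ee_rot: [[-0.001, 1.0, -0.0], [1.0, 0.001, -0.001], [-0.001, -0.0, -1.0]]
force: [-0.1, 0.1, -0.5]
gripper_width: 0.399
grasp_force: 40.5
```

```bash
python3 - <<'E'
from h import *
s=ctrl.sense(); print(s["time"],s["tool_pos"]); go([.5162,.1265,.108],0)
c,W=wpose(); cv2.imwrite("pics/w6.png",cv2.resize(c["pixels"][90:320,220:420,::-1],None,fx=2.6,fy=2.6,interpolation=cv2.INTER_CUBIC)); np.savez("w6.npz",W=W,K=c["K"])
E
```

```text
16.2 [0.5302 0.1175 0.1874]
shift [  9.  -14.   79.4] turn [-0.  0.  0.]
```

View pics/w6.png

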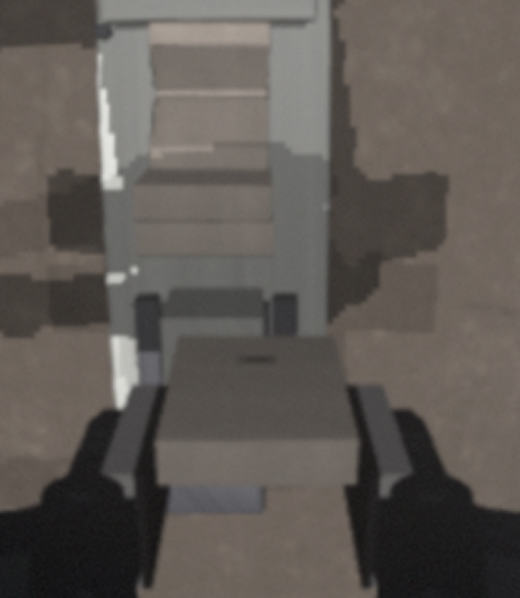

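Plates A and B stand flush, with their tops at crop rows 185–255, and C is held upright. That was the tenth and last picture I may view.

```bash
python3 - <<'E'
from h import *
d=np.load("w6.npz"); W=d["W"]; c={"K":d["K"]}; f=lambda u,v,z: wray(c,W,(220+u/2.6,90+v/2.6),z)
for n,u,v,z in [("A front",200,184,.06),("A/B L",133,220,.06),("B back L",134,256,.06),("B back R",273,255,.06),("jaw top front",215,316,.0405),("jaw bottom?",215,290,.012),("C top front",258,440,.1405),("C top back",258,485,.1405),("C foot front",258,337,.0905)]: print(n,f(u,v,z))
E
```

```text
A front [0.5156 0.1573 0.06  ]
A/B L [0.4985 0.1483 0.06  ]
B back L [0.4984 0.1389 0.06  ]
B back R [0.5338 0.1391 0.06  ]
jaw top front [0.5178 0.1159 0.0405]
jaw bottom? [0.5164 0.1147 0.012 ]
C top front [0.5298 0.1294 0.1405]
C top back [0.5298 0.1208 0.1405]
C foot front [0.5299 0.1285 0.0905]
```

Request:
apply_moves --pt "8 -14 0 0 0 0 0.8" --pt "8 -14 0 0 0 0 0.8" --pt "8 -14 10 0 0 0 0.8" --pt "8 -14 20 0 0 0 0.8" --pt "8 -14 25 0 0 0 0.8"

```text
time: 16.75
tool_pos: [0.5155, 0.1259, 0.1608]
ee_rot: [[-0.0, 1.0, -0.002], [1.0, 0.0, -0.0], [-0.0, -0.002, -1.0]]
force: [0.2, 1.1, -1.9]
gripper_width: 0.398
grasp_force: 40.5
```

```bash
python3 - <<'E'
from h import *
s=ctrl.sense(); print(s["time"],s["tool_pos"]); go([.5162,.1255,.109],0)
E
```

```text
16.75 [0.5155 0.1259 0.1608]
shift [-0.4  0.8 51.8] turn [-0.1  0.   0. ]
```

Request:
apply_moves --pt "-0.4 0.5 20 0 0 0 0.8" --pt "-0.4 0.5 35 0 0 0 0.8" --pt "-0.4 0.5 46 0 0 0 0.8" --pt "-0.4 0.5 51 0 0 0 0.8" --pt "-0.4 0.5 51 0 0 0 0.8"

```text
time: 17.25
tool_pos: [0.5161, 0.1258, 0.1103]
ee_rot: [[-0.001, 1.0, -0.002], [1.0, 0.001, -0.0], [-0.0, -0.002, -1.0]]
force: [-0.5, -1.0, -1.3]
gripper_width: 0.393
grasp_force: 40.5
```

Request:
apply_moves --pt "0 0 1 0 0 0 0.8" --pt "0 0 2 0 0 0 0.8" --pt "0 0 2.5 0 0 0 0.8" --pt "0 0 3 0 0 0 0.8" --pt "0 0 3 0 0 0 0.8"

```text
time: 17.75
tool_pos: [0.5171, 0.126, 0.1088]
ee_rot: [[-0.001, 1.0, 0.001], [1.0, 0.001, 0.0], [0.0, 0.001, -1.0]]
force: [-0.1, -0.2, 0.5]
gripper_width: 0.399
grasp_force: 40.6
```

Request:
apply_moves --pt "0 0 0.5 0 0 0 0.8" --pt "0 0 1 0 0 0 0.8" --pt "0 0 1.5 0 0 0 0.8" --pt "0 0 1.5 0 0 0 0.8" --pt "0 0 1.5 0 0 0 0.8"

```text
time: 18.25
tool_pos: [0.5172, 0.1261, 0.1088]
ee_rot: [[-0.001, 1.0, 0.0], [1.0, 0.001, 0.0], [0.0, 0.0, -1.0]]
force: [-4.6, -0.5, 10.8]
gripper_width: 0.401
grasp_force: 41.9
```

Request:
apply_moves --pt "0.5 0 -0.7 0 0 0 0.7" --pt "0.5 0 -0.7 0 0 0 0.45" --pt "0.5 0 -0.7 0 0 0 0.35" --pt "0.5 0 -20 0 0 0 0.35" --pt "0.5 0 -65 0 0 0 0.35"

```text
time: 18.75
tool_pos: [0.5132, 0.1258, 0.1682]
ee_rot: [[-0.0, 1.0, -0.01], [1.0, 0.0, -0.002], [-0.002, -0.01, -1.0]]
force: [0.4, -0.4, 0.1]
gripper_width: 0.651
grasp_force: 0.0
```

Request:
apply_moves --pt "-40 0 -10 0 0 0 0.35" --pt "-60 0 -10 0 0 0 0.35" --pt "-60 0 -10 0 0 0 0.35" --pt "-60 0 -10 0 0 0 0.35" --pt "-60 0 -10 0 0 0 0.35"

```text
time: 19.25
tool_pos: [0.5164, 0.067, 0.1812]
ee_rot: [[-0.001, 1.0, -0.001], [1.0, 0.001, 0.0], [0.0, -0.001, -1.0]]
force: [0.2, 0.0, 0.5]
gripper_width: 0.647
grasp_force: 0.0
```

```bash
python3 - <<'E'
from h import *
s=ctrl.sense(); print(s["time"],s["tool_pos"])
for m in ([.516,.1529],[.516,.1438],[.516,.131]):
    print(fit(m,(-6,-4,-2,0,2,4,6))[0])
for r in pinpoint("plate_1_centre","wrist"): print(r)
for r in pinpoint("tab_grip","wrist"): print(r)
for cam in("scene","side"):
  vision.read_camera(cam); print([r["location"] for r in pinpoint("plate_1_centre",cam)])
go([.5165,.0705,.106],0)
E
```

```text
19.25 [0.5164 0.067  0.1812]
(37.161869049072266, np.float64(0.513), np.float64(0.1539), 0)
(41.257904052734375, np.float64(0.516), np.float64(0.1433), 0)
(35.031036376953125, np.float64(0.516), np.float64(0.132), 0)
{'location': [0.518, 0.153, 0.0369], 'confidence': 0.97}
{'location': [0.517, 0.071, 0.0604], 'confidence': 0.88}
[[0.5161, 0.1521, 0.0326]]
[[0.5162, 0.149, 0.0394]]
shift [ 3.9 -0.3 75.8] turn [-0.  -0.   0.1]
```

All three plates read as upright in the gap at y≈0.132, 0.143 and 0.153. Now I'll grip the tab.

Request:
apply_moves --pt "3.5 0 15 0 0 0 0.3" --pt "3.5 0 40 0 0 0 0.3" --pt "3.5 0 58 0 0 0 0.3" --pt "3.5 0 63 0 0 0 0.3" --pt "3.5 0 63 0 0 0 0.5"

```text
time: 20.2
tool_pos: [0.5162, 0.0699, 0.1182]
ee_rot: [[-0.001, 1.0, -0.002], [1.0, 0.001, -0.0], [-0.0, -0.002, -1.0]]
force: [-0.6, -0.1, -0.8]
gripper_width: 0.547
grasp_force: 0.0
```

Request:
apply_moves --pt "0 0 0 0 0 0 0.6" --pt "0 0 0 0 0 0 0.7" --pt "0 0 0 0 0 0 0.8" --pt "0 0 0 0 0 0 0.8" --pt "0 0 0 0 0 0 0.8" --force 60

```text
time: 20.7
tool_pos: [0.5174, 0.0699, 0.1201]
ee_rot: [[-0.001, 1.0, 0.001], [1.0, 0.001, -0.0], [-0.0, 0.001, -1.0]]
force: [-2.5, -0.5, 7.0]
gripper_width: 0.332
grasp_force: 59.4
```

Request:
apply_moves --pt "2 0 -1 0 0 0 0.8" --pt "4 0 -1 0 0 0 0.8" --pt "6 0 -1 0 0 0 0.8" --pt "8 0 -1 0 0 0 0.8" --pt "10 0 -1 0 0 0 0.8"

```text
time: 21.2
tool_pos: [0.5173, 0.0799, 0.1202]
ee_rot: [[-0.001, 1.0, 0.001], [1.0, 0.001, -0.0], [-0.0, 0.001, -1.0]]
force: [0.3, -3.5, 3.2]
gripper_width: 0.334
grasp_force: 60.0
```

Request:
apply_moves --pt "1 0 0 0 0 0 0.8" --pt "2 0 0 0 0 0 0.8" --pt "3 0 0 0 0 0 0.8" --pt "4 0 0 0 0 0 0.8" --pt "4 0 0 0 0 0 0.8"

```text
time: 21.7
tool_pos: [0.5173, 0.0838, 0.1202]
ee_rot: [[-0.001, 1.0, 0.001], [1.0, 0.001, -0.0], [-0.0, 0.001, -1.0]]
force: [0.8, -4.9, 4.9]
gripper_width: 0.334
grasp_force: 60.2
```

Request:
apply_moves --pt "1 0 0 0 0 0 0.8" --pt "2 0 0 0 0 0 0.8" --pt "3 0 0 0 0 0 0.8" --pt "3 0 0 0 0 0 0.8" --pt "3 0 0 0 0 0 0.8"

```text
time: 22.2
tool_pos: [0.5173, 0.0857, 0.1203]
ee_rot: [[-0.002, 1.0, 0.001], [1.0, 0.002, -0.002], [-0.002, 0.001, -1.0]]
force: [0.6, -9.5, 5.1]
gripper_width: 0.33
grasp_force: 60.3
```

The jaw stopped on the stack at about 15.8 mm of travel, before the 20 mm end. I'll compress the plunger a few mm more.

Request:
apply_moves --pt "1 0 0 0 0 0 0.8" --pt "2 0 0 0 0 0 0.8" --pt "3 0 0 0 0 0 0.8" --pt "3 0 0 0 0 0 0.8" --pt "3 0 0 0 0 0 0.8"

```text
time: 22.7
tool_pos: [0.5173, 0.0882, 0.1203]
ee_rot: [[-0.002, 1.0, 0.001], [1.0, 0.002, -0.003], [-0.003, 0.001, -1.0]]
force: [1.0, -10.9, 5.2]
gripper_width: 0.336
grasp_force: 60.4
```

Request:
apply_moves --pt "1 0 0 0 0 0 0.8" --pt "2 0 0 0 0 0 0.8" --pt "2 0 0 0 0 0 0.8" --pt "2 0 0 0 0 0 0.8" --pt "2 0 0 0 0 0 0.8"

```text
time: 23.2
tool_pos: [0.5173, 0.0898, 0.1203]
ee_rot: [[-0.002, 1.0, 0.001], [1.0, 0.002, -0.004], [-0.004, 0.001, -1.0]]
force: [0.9, -12.4, 6.3]
gripper_width: 0.339
grasp_force: 60.4
```

```bash
python3 - <<'E'
from h import *
s=ctrl.sense(); print(s["time"],s["tool_pos"],s["force"])
for cam in ("wrist","side","scene"):
    vision.read_camera(cam)
    for t in("jaw_face","tab_grip","work_block","plate_1_centre"):
        for r in pinpoint(t,cam)[:2]: print(cam,t,np.array(r["location"]),round(r["confidence"],2))
for m in ([.516,.1535],[.516,.1445],[.516,.1355]): print(fit(m,(-6,-4,-2,0,2,4,6))[0])
s=ctrl.sense(); print(s["time"],s["tool_pos"],s["force"])
E
```

```text
23.2 [0.5173 0.0898 0.1203] [  0.9167 -12.3979   6.2757]
wrist tab_grip [0.516  0.0915 0.0608] 0.96
wrist tab_grip [0.5167 0.1358 0.0347] 0.64
wrist work_block [0.5148 0.1733 0.0088] 0.84
wrist work_block [0.4168 0.1935 0.0009] 0.8
wrist plate_1_centre [0.5172 0.1527 0.0398] 0.92
side jaw_face [0.516  0.1314 0.0209] 0.68
side tab_grip [0.5196 0.0845 0.0603] 0.85
side tab_grip [0.5155 0.1385 0.0084] 0.4
side work_block [0.5586 0.3076 0.0025] 0.63
side work_block [ 0.4147  0.1942 -0.0001] 0.55
scene jaw_face [0.5186 0.1301 0.0249] 0.64
scene tab_grip [0.5192 0.0914 0.0588] 0.7
scene work_block [0.5627 0.3096 0.0038] 0.89
scene work_block [0.5193 0.1756 0.0094] 0.76
scene plate_1_centre [0.5157 0.1553 0.0348] 0.7
(60.95764923095703, np.float64(0.521), np.float64(0.155), 0)
(27.975841522216797, np.float64(0.515), np.float64(0.1445), 0)
(26.11031150817871, np.float64(0.517), np.float64(0.134), -4)
24.1 [0.5173 0.0898 0.1203] [  0.6814 -11.7325   5.8359]
```

Request:
apply_moves --pt "0.5 0 0 0 0 0 0.8" --pt "1 0 0 0 0 0 0.8" --pt "1 0 0 0 0 0 0.8" --pt "1 0 0 0 0 0 0.8" --pt "1 0 0 0 0 0 0.8"

```text
time: 24.6
tool_pos: [0.5173, 0.0905, 0.1203]
ee_rot: [[-0.002, 1.0, 0.001], [1.0, 0.002, -0.004], [-0.004, 0.001, -1.0]]
force: [0.9, -13.3, 5.7]
gripper_width: 0.335
grasp_force: 60.4
```

```bash
python3 -c "
from cell import ctrl
print(ctrl.close_job())"
```

```text
the job is handed in; nothing more can be done
None
```

I handed the job in with all three plates in the gap, the jaw stopped on the stack at about 16 mm of its 20 mm travel, and the tab held with about 13 N; no verdict came back.

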